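# Slide the pick-list clipboard out over the riser's edge

## Robot

A 7-joint arm with a two-finger parallel gripper is mounted at the origin on the work surface. World frame = base frame: x ahead of the robot, y to its left, z up, the work surface at z = 0. Lengths are in m, angles in rad, forces in N, time in s.
With the tool pointing down it reaches from about 0.4 to 0.9 m from the base axis. Payload 5.6 kg.
Tool frame: the origin (TCP) lies midway between the tips of the shut fingers; the grasp point (between the pads) lies 19 mm behind it; z points along the fingers, y is the direction in which the jaws open and shut (so a half turn about z gives the same grasp; the last joint's range is limited). The gripper opens to 92 mm and grips with 3 to 60 N. Pads are 20 mm wide; open, the fingers measure 128 mm over their backs; the gripper's body (75 mm by 189 mm) begins 69 mm behind the grasp point.
Start: joints at [1.154, 0.468, -0.012, 1.603, 0.006, 1.071, -0.056], TCP at [0.237, -0.605, 0.215] pointing down, gripper open.
Joint ranges: [-2.53, 2.53], [-0.31, 2.02], [-1.57, 1.55], [0.28, 2.44], [-1.29, 4.43], [0.15, 1.84], [-2.92, 2.92]. Speed limits (rad/s): [2.57, 2.57, 3.14, 3.14, 3.14, 3.14, 3.14].

## Interface

Orientations are given as a unit quaternion [x, y, z, w].
In Python, from station import sensors, cams, env gives the robot as it stands.
- The arm moves only by the shell command python3 -m creep 'ROWS' [FORCE]. ROWS is JSON, a list of rows, each a list of 3 entries, a list of its own where there are three numbers: the shift along the tool's x, y, z in cm, then the turn about the tool's z in rad, then the opening, from 0 (shut) to 1 (fully open). In form: [[[tx, ty, tz], twist, fingers], ...]. A call has 1 to 20 rows; each row is the pose to reach, as a shift and turn from the pose measured when the call began, along the tool's axes at that moment; what a row does not reach only later rows make up. A row lasts 1/12 s, in which the tool goes at most 41.7 mm and 7.16 degrees, less where a joint would pass 70% of its speed; a pose out of reach is approached as far as the arm can. A call with a gripper value outside its range is refused whole. The fingers move at their own pace and stop on an object; FORCE is the grip in N (left out, the last holds). Time passes only in rows, so rows that repeat a pose let the fingers close. It gives the time, the measured TCP pose, the force and the opening at its end, in the units of the state.
- sensors.get_state(): the state, without advancing time (a new reading comes with each control period).
- cams.camera(name): name is "scene" or "top" or "wrist"; returns a dict with "color" (384x512x3 uint8, blue, green, red), "range_z" (384x512 float32, m along the optical axis (not along the pixel's ray), 0 where there is no reading), "fx", "fy", "cx", "cy" (pixels), "k1" (the pictures are not rectified: a ray, as slopes to the right and down, at radius r is drawn at 1 + k1 r^2 times it, then the intrinsics apply), "rvec" (rotation vector, rad) and "tvec" (3), from world to camera coordinates, as OpenCV has them; the wrist camera has in their place "T_tool_cam" (4x4, takes a point from camera to tool coordinates, whose origin is the TCP and whose axes are the flange's). Camera axes: x right, y down, z forward; pixel columns grow to the right and rows downward; lengths in m; the calibration is good to about 2 mm. A picture is of the moment at which its call begins: read the wrist's pose just before it.
- env.close_job(): hands the job in, once; it reports no verdict.
The state is a dict: "clock": time; "qpos": joint angles; "joint_vel": joint speeds; "tau": joint torques, N m; "eef_pos": TCP position; "tcp_rot": TCP orientation; "ft_force": force on the tool from outside, world axes, zero at the start; "ft_torque": the same for the moment, N m; "finger_gap": finger opening in m.
Only numpy, scipy, OpenCV 4.12 (cv2) and the standard library are available. Lean on these libraries where they do the work, as an engineer would, in place of code of your own. Each camera call takes 0.05 s, during which the arm holds its last target. There are 200 camera calls.

## Task

On the low plywood riser of the packing bench, push the clipboard from its clip end towards the riser's left-hand edge (the robot's left) until its plain end sticks out 40 mm past that edge, give or take a centimetre and squared up with the edge, so that the next packer can take hold of it from below. Only push or slide it flat on the riser with the fingertips or the outside of the fingers, never lift or tip it, and leave the other things where they stand.

Things in the scene. Friction and masses are not known exactly. Their poses are not given: they have to be found in the camera images.
- riser: fixed bench riser: a plywood top 400 mm (its x) by 460 mm (its y), 18 mm thick, on two dark steel legs set in from the ends. Its upper face is level and lies 90 mm above the bench. Origin: under the middle of the riser at bench height. Its +y axis points roughly to the robot's left, at right angles to the edge that matters; it stands turned up to 0.3 rad on the bench
- riser_edge (a point): middle of the riser's left-hand (+y) edge, at the height of the upper face (230 mm along +y and 90 mm up from the riser's origin); axes parallel to the riser's
- clipboard: loose dark hardboard clipboard with a sheet of white paper, 160 mm (its x) by 230 mm (its y) and 4 mm thick, about 0.25 kg, lying flat on the riser with its plain end nearer the left-hand edge. Origin: middle of its underside. +y points from the clip end to the plain end; at the start this is within 0.22 rad of the riser's +y.
- clipboard_lead (a point): middle of the clipboard's plain end, on its underside (115 mm along +y from the origin): the overhang is how far this point lies beyond the riser's edge along the riser's +y
- clipboard_clip (a point): middle of the back face at the clip end (115 mm along -y from the clipboard's origin, 9 mm above its underside). The steel clip, 110 mm wide (x), 28 mm deep (y) and 10 mm tall, lies on the board centred at this end, its back flush with the board's end: together an upright face 14 mm high over the middle 110 mm, good to push on
- tape: bystander: a roll of brown packing tape lying flat on the far part of the riser, 90 mm across, 48 mm high, loose. Origin: centre of its underside
- carton: bystander: a small closed cardboard carton, 70 x 90 x 55 mm high, loose, on the far part of the riser. Origin: centre of its underside
- bin: bystander: a small open grey plastic bin, 120 x 90 x 50 mm high, loose, on the bench beyond the riser's left-hand edge. Origin: centre of its underside

How it is judged:
At the end, for the whole second after the job is handed in: The clipboard lies still and flat on the riser with the middle of its plain end 30 to 50 mm past the riser's left-hand edge, its long sides within 0.12 rad (7 degrees) of square to that edge; the tape, carton and bin are within 15 mm of where they stood (y of clipboard_lead in the frame of riser_edge between 0.03 and 0.05 m and angle between the y axis of clipboard and the y axis of riser, either way round below 0.12 rad and angle between clipboard's own z axis and vertical below 0.05 rad and height (world z) of clipboard between 0.085 and 0.095 m and linear speed of clipboard below 0.01 m/s and angular speed of clipboard below 0.05 rad/s and distance of each of tape, carton, bin from where it was at the start of the episode below 0.015 m); the robot touches nothing.
It fails at once if the clipboard is lifted: its origin rises more than 10 mm above the riser (height (world z) of clipboard above 0.1 m).
It fails at once if the clipboard is tipped by more than 0.12 rad or falls off (angle between clipboard's own z axis and vertical above 0.12 rad or height (world z) of clipboard below 0.075 m).
It fails at once if the tape, carton or bin is moved by 15 mm or more (distance of any of tape, carton, bin from where it was at the start of the episode above 0.015 m).
It also fails if it takes over 38 s, if anything falls off the work surface, if the arm or the gripper's body presses on something with over 40 N, if the wrist force passes 120 N, or if a joint passes its speed limit or range.

## Working session

There is one attempt and no reset: what is moved stays moved. The work goes in short steps, Python scripts to look and compute and a shell command to move; the robot and the scene stay as the last step left them, time stands still between calls to the robot, and variables do not carry over. Pictures are saved under pics/ and viewed, about 8 in all and at most 12, crops included, and the job is handed in when it is done.

```bash
mkdir -p pics
cat > h.py <<'E'
import numpy as np, cv2
from scipy.spatial.transform import Rotation as R
from station import sensors, cams, env
def grab(n):
    s=sensors.get_state(); c=cams.camera(n)
    if 'rvec' in c:
        M=R.from_rotvec(np.ravel(c['rvec'])).as_matrix(); c['Rwc']=M.T; c['o']=-M.T@np.ravel(c['tvec'])
    else:
        T=np.eye(4);T[:3,:3]=R.from_quat(s['tcp_rot']).as_matrix();T[:3,3]=s['eef_pos'];T=T@c['T_tool_cam'];c['Rwc']=T[:3,:3];c['o']=T[:3,3]
    c['K']=np.array([[c['fx'],0,c['cx']],[0,c['fy'],c['cy']],[0,0,1.]]);return c
def rays(c,uv):
    p=cv2.undistortPoints(np.array(uv,float).reshape(-1,1,2),c['K'],np.array([c['k1'],0,0,0.])).reshape(-1,2)
    return np.c_[p,np.ones(len(p))]
def onplane(c,uv,z):
    d=rays(c,uv)@c['Rwc'].T; return c['o']+d*((z-c['o'][2])/d[:,2])[:,None]
def cloud(c):
    h,w=c['range_z'].shape; u,v=np.meshgrid(np.arange(w),np.arange(h))
    d=rays(c,np.c_[u.ravel(),v.ravel()])*c['range_z'].reshape(-1,1)
    P=c['o']+d@c['Rwc'].T; P[c['range_z'].ravel()==0]=np.nan; return P.reshape(h,w,3)
E
python3 - <<'E'
from h import *
c=grab('top');cv2.imwrite('pics/top.png',c['color']);P=cloud(c);np.save('top.npy',P)
print(c['o'])
m=abs(P[...,2]-.09)<.008
print(m.sum());v,u=np.nonzero(m)
k,n=cv2.connectedComponents(m.astype(np.uint8))[0],0
print(cv2.minAreaRect(P[m][:,:2].astype(np.float32)))
d=grab('scene');cv2.imwrite('pics/scene.png',d['color'])
s=sensors.get_state();print(s)
E
```

```text
[0.54607607 0.12026443 1.20465317]
33344
((0.5616085529327393, -0.07448552548885345), (0.40183690190315247, 0.461570143699646), 4.420003414154053)
{'clock': 0.1, 'qpos': array([ 1.1540306 ,  0.4682873 , -0.01160651,  1.60348188,  0.00597773,
        1.07141968, -0.05629148]), 'joint_vel': array([-8.32413587e-05, -2.36069160e-03, -7.07885998e-04, -2.92071671e-03,
        3.33291916e-04,  4.21132174e-04,  2.09010819e-03]), 'tau': array([ 5.49175802e-04, -5.21650136e+01, -1.25835242e-02, -2.44368696e+01,
       -5.68045210e-02,  1.41077707e-02,  7.46203636e-05]), 'eef_pos': array([ 0.23709133, -0.60467264,  0.21375733]), 'tcp_rot': array([ 9.82593770e-01,  1.85765643e-01, -1.90233720e-04, -7.57257478e-04]), 'ft_force': array([-0.46187636, -0.55476693,  0.1178957 ]), 'ft_torque': array([-0.04902147,  0.02096434,  0.02549781]), 'finger_gap': 0.0916785768673366}
```

View pics/top.png

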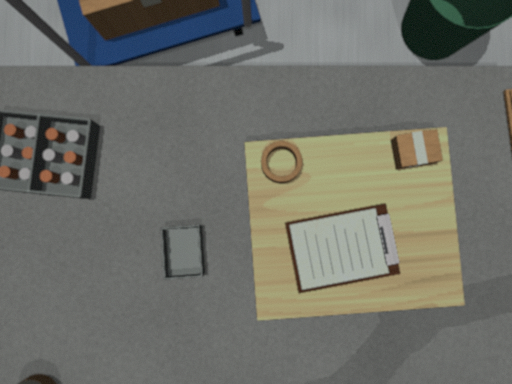

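View pics/scene.png

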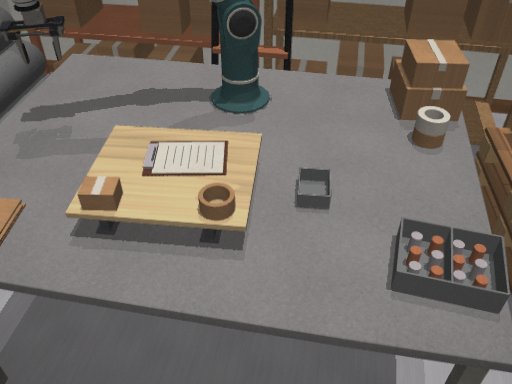

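Top view: the riser's left edge runs from (246,142) to (258,320). The board has its plain end at columns 288–300 and its clip at (388,240). Tape is at (282,161), carton at (417,148) and bin at (184,251). Next I'll measure the board and riser poses.

```bash
cat > meas.py <<'E'
from h import *
def measure():
    c=grab('top');img=c['color'];P=cloud(c)
    riser=((P[...,2]>.08)&(P[...,2]<.16)&(P[...,0]>.3)&(P[...,0]<.8)).astype(np.uint8)
    hsv=cv2.cvtColor(img,cv2.COLOR_BGR2HSV)
    rw=onplane(c,cv2.findContours(riser,0,2)[0].__getitem__(0).reshape(-1,2),.09) if 0 else None
    wood=((hsv[...,0]>12)&(hsv[...,0]<35)&(hsv[...,1]>60)&(hsv[...,2]>110)).astype(np.uint8)
    wc=max(cv2.findContours(wood,0,2)[0],key=cv2.contourArea).reshape(-1,2)
    rr=cv2.minAreaRect(onplane(c,wc,.09)[:,:2].astype(np.float32))
    hull=np.zeros_like(wood);cv2.fillPoly(hull,[cv2.convexHull(wc)],1)
    return c,img,P,hsv,wood,rr,hull
def axes(rect):
    b=cv2.boxPoints(rect);e=b[1]-b[0],b[2]-b[1]
    L=max(e,key=np.linalg.norm);L=L/np.linalg.norm(L); L=L*np.sign(L[1]);return L
E
python3 - <<'E'
from meas import *
c,img,P,hsv,wood,rr,hull=measure()
y=axes(rr);print('riser',rr,'yaxis',y,np.arctan2(-y[0],y[1]))
edge=np.array(rr[0])+y*.23;print('edge',edge)
# board: not wood within hull, near centre
m=((wood==0)).astype(np.uint8);m=cv2.morphologyEx(m,cv2.MORPH_OPEN,np.ones((3,3)))
n,l,st,ce=cv2.connectedComponentsWithStats(m)
k=l[250,345];print('comp',st[k])
bc=max(cv2.findContours((l==k).astype(np.uint8),0,2)[0],key=cv2.contourArea).reshape(-1,2)
br=cv2.minAreaRect(onplane(c,bc,.094)[:,:2].astype(np.float32))
by=axes(br);ctr=np.array(br[0]);print('board',br,by,np.arctan2(-by[0],by[1]),'lead',ctr+by*.115,'clip',ctr-by*.115)
print('overhang',(ctr+by*.115-edge)@y)
for nm,(u0,u1,v0,v1) in dict(tape=(255,310,135,190),carton=(385,445,120,175),bin=(160,210,220,282),clip=(380,400,215,265),paper=(300,370,220,280)).items():
    q=P[v0:v1,u0:u1].reshape(-1,3);lo=.015 if nm=='bin' else .1
    if nm=='paper' or nm=='clip': print(nm,np.nanmedian(q,0),np.nanpercentile(q[:,2],97));continue
    q=q[q[:,2]>lo];print(nm,q.min(0),q.max(0))
cv2.drawContours(img,[bc.reshape(-1,1,2),],-1,(0,0,255),1);cv2.imwrite('pics/b.png',img[100:340,220:480])
E
```

```text
riser ((0.5615874528884888, -0.07376714050769806), (0.3991832137107849, 0.45882555842399597), 4.406290531158447) yaxis [-0.07682855  0.9970444 ] 0.076904334
edge [0.54391688 0.15555307]
comp [ 286  204  114   89 7516]
board ((0.5051639080047607, -0.05113700032234192), (0.15920871496200562, 0.2334403544664383), 11.051249504089355) [-0.19168696  0.9814561 ] 0.19288069 lead [0.48311991 0.06173045] clip [ 0.52720791 -0.16400445]
overhang -0.08887437329463518
tape [0.6484955  0.04461133 0.10053027] [0.73621705 0.13146484 0.14432581]
carton [ 0.68025457 -0.25795061  0.10021919] [ 0.76212499 -0.15845041  0.15293876]
bin [0.42944254 0.26730349 0.01514572] [0.5542982  0.36405715 0.05719949]
clip [ 0.52248947 -0.15180919  0.10240522] 0.1081170113927064
paper [ 0.50153488 -0.03147874  0.0948015 ] 0.09875587042491243
```

```bash
python3 -m creep '[[[6,-4,0],-0.1,0.5],[[12,-8,0],-0.2,0.5],[[18,-12,0],-0.4,0.5],[[24,-15,0],-0.5,0.5],[[28,-18,0],-0.6,0.5],[[32,-20,0],-0.7,0.5],[[36,-23,0],-0.85,0.5],[[39,-25,0],-1.0,0.5],[[41.3,-26,0],-1.1,0.5],[[41.3,-26,0],-1.2,0.5],[[41.3,-26,0],-1.274,0.5],[[41.3,-26,0],-1.274,0.5],[[41.3,-26,0],-1.274,0.5],[[41.3,-26,0],-1.274,0.5],[[41.3,-26,0],-1.274,0.5],[[41.3,-26,0],-1.274,0.5]]'
cat > rf.py <<'E'
from h import *
y=np.array([-0.0768,0.99705]);x=np.array([.99705,.0768]);edge=np.array([.5439,.1556])
s=sensors.get_state();d=s['eef_pos'][:2]-edge;M=R.from_quat(s['tcp_rot']).as_matrix()
print('tcp riser x,y',d@x,d@y,'z',s['eef_pos'][2],'toolx yaw err',np.arctan2(M[1,0],M[0,0])-np.arctan2(y[1],y[0]),'tz',M[:,2],s['ft_force'],s['finger_gap'],s['clock'])
E
python3 rf.py
python3 - <<'E'
from h import *
c=grab('wrist');cv2.imwrite('pics/w.png',c['color'])
E
```

```text
clock: 1.48
eef_pos: [0.5257, -0.2136, 0.2139]
tcp_rot: [0.68, 0.733, -0.0, -0.001]
ft_force: [0.1, -0.3, 0.8]
finger_gap: 0.0459
tcp riser x,y -0.046516052011264 -0.36673238766790045 z 0.21388324467167458 toolx yaw err -0.002683747086395849 tz [-1.53752116e-03  5.95811638e-04 -9.99998641e-01] [ 0.06260093 -0.33291267  0.77115769] 0.04588236356707814 1.4833
```

View pics/w.png

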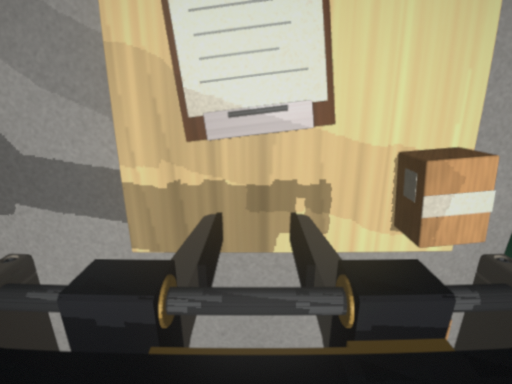

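The wrist view shows the fingertips centred behind the clip (clip back edge from (186,140) to (335,124)), with clear wood below. I'll descend, then push in stages.

```bash
python3 - <<'E'
from h import *
y=np.array([-0.0768,0.99705]);x=np.array([.99705,.0768]);edge=np.array([.5439,.1556])
c=grab('wrist')
for p in onplane(c,[[187,140],[335,124],[166,0]],.094): print((p[:2]-edge)@x,(p[:2]-edge)@y)
E
python3 -m creep '[[[0,0,3],0,0.5],[[0,0,6],0,0.5],[[0,0,9],0,0.5],[[0,0,10.5],0,0.5],[[0,0,11.5],0,0.5],[[0,0,11.9],0,0.5],[[0,0,11.9],0,0.5],[[0,0,11.9],0,0.5]]'
python3 rf.py
```

```text
-0.11984552952229419 -0.3219376887878099
0.03820171978738971 -0.3055807527701351
-0.13126089827503126 -0.18793377311692336
clock: 2.25
eef_pos: [0.5263, -0.214, 0.096]
tcp_rot: [0.681, 0.733, 0.0, 0.0]
ft_force: [0.8, -0.2, 0.4]
finger_gap: 0.0461
tcp riser x,y -0.045921163507850846 -0.3671356327448314 z 0.09600109883024247 toolx yaw err -0.0033067920433647036 tz [ 3.49032908e-04  5.21827939e-05 -9.99999938e-01] [ 0.77434834 -0.15569983  0.39798084] 0.046101320548319044 2.25
```

```bash
python3 -m creep '[[[1.5,0,0],0,0.5],[[3,0,0],0,0.5],[[3.8,0,0],0,0.5],[[4.4,0,0],0,0.5],[[5,0,0],0,0.5],[[5.6,0,0],0,0.5],[[6.2,0,0],0,0.5],[[6.8,0,0],0,0.5],[[7.4,0,0],0,0.5],[[8,0,0],0,0.5],[[8.6,0,0],0,0.5],[[9.2,0,0],0,0.5],[[9.8,0,0],0,0.5],[[10.4,0,0],0,0.5],[[11,0,0],0,0.5],[[11.6,0,0],0,0.5],[[12.2,0,0],0,0.5],[[12.8,0,0],0,0.5],[[13.2,0,0],0,0.5],[[13.4,0,0],0,0.5]]'
python3 rf.py
cat > b.py <<'E'
from h import *
import sys
y=np.array([-0.0768,0.99705]);x=np.array([.99705,.0768]);edge=np.array([.5439,.1556])
c=grab('top');img=c['color'];cv2.imwrite('pics/%s.png'%sys.argv[1],cv2.resize(img[100:340,140:480],None,fx=2,fy=2))
hsv=cv2.cvtColor(img,cv2.COLOR_BGR2HSV)
m=((hsv[...,1]<50)&(hsv[...,2]>130)).astype(np.uint8);m[:195]=0;m[310:]=0;m[:,:225]=0;m[:,400:]=0
pc=max(cv2.findContours(m,0,2)[0],key=cv2.contourArea).reshape(-1,2)
q=onplane(c,pc,.0945)[:,:2]-edge;rr=cv2.minAreaRect((q@np.c_[x,y]).astype(np.float32));print('paper rect in riser frame',rr)
print('paper box',np.round(cv2.boxPoints(rr),4).tolist())
E
python3 b.py p1
```

```text
clock: 3.92
eef_pos: [0.5164, -0.0792, 0.0959]
tcp_rot: [0.68, 0.733, 0.0, -0.0]
ft_force: [0.1, -1.3, 0.8]
finger_gap: 0.0454
tcp riser x,y -0.045490136168128144 -0.23198693958955305 z 0.0959421625792178 toolx yaw err -0.002310124145588066 tz [ 2.32930561e-04  5.80144276e-04 -9.99999805e-01] [ 0.05241202 -1.26844433  0.7919095 ] 0.0453891293853568 3.9167
paper rect in riser frame ((-0.041978586465120316, -0.111174076795578), (0.2200213521718979, 0.14619436860084534), 89.80958557128906)
paper box [[-0.11540000140666962, -0.22089999914169312], [0.030799999833106995, -0.22139999270439148], [0.03150000050663948, -0.00139999995008111], [-0.11469999700784683, -0.0008999999845400453]]
```

View pics/p1.png

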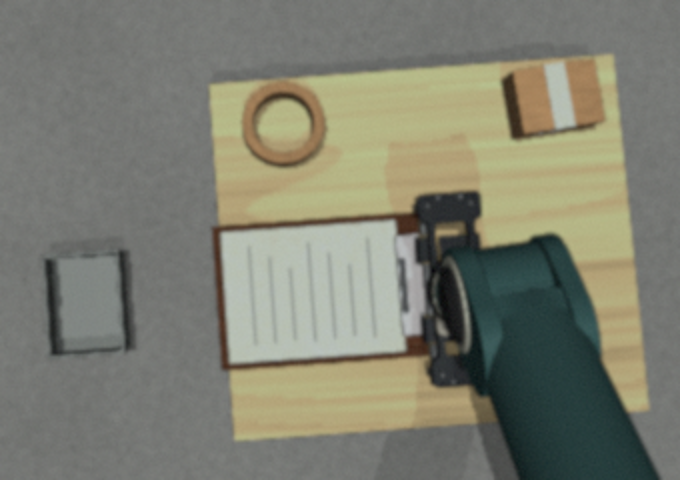

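The board is now square to the riser (89.8° rect) with its plain end about 7 mm past the edge at column 214. I'll push 33 mm more, slowing at the end, then back off a little and measure.

```bash
python3 -m creep '[[[0.5,0,0],0,0.5],[[1,0,0],0,0.5],[[1.5,0,0],0,0.5],[[2,0,0],0,0.5],[[2.4,0,0],0,0.5],[[2.8,0,0],0,0.5],[[3.1,0,0],0,0.5],[[3.3,0,0],0,0.5],[[3.3,0,0],0,0.5],[[3.3,0,0],0,0.5],[[2.5,0,0],0,0.5],[[0,0,0],0,0.5],[[0,0,0],0,0.5],[[0,0,-4],0,0.5],[[0,0,-8],0,0.5],[[-4,0,-12],0,0.5],[[-8,0,-12],0,0.5],[[-8,0,-12],0,0.5]]'
python3 rf.py;python3 b.py p2
python3 - <<'E'
from h import *
P0=np.load('top.npy');P=cloud(grab('top'))
for nm,(u0,u1,v0,v1) in dict(tape=(255,310,135,190),carton=(385,445,120,175),bin=(160,210,220,282)).items():
  for Q in(P0,P):
    q=Q[v0:v1,u0:u1].reshape(-1,3);lo=.015 if nm=='bin' else .105;q=q[(q[:,2]>lo)&(q[:,2]<.16)];print(nm,q.mean(0).round(4))
E
```

```text
clock: 5.47
eef_pos: [0.5235, -0.1662, 0.2188]
tcp_rot: [0.683, 0.73, 0.0, 0.003]
ft_force: [0.0, -0.5, -0.7]
finger_gap: 0.0459
tcp riser x,y -0.04504393133118886 -0.31933019870921603 z 0.2188065674975695 toolx yaw err -0.009567097890145204 tz [ 0.00529973 -0.00420294 -0.99997712] [ 0.030636   -0.46357553 -0.71399698] 0.04586182449793853 5.4667
paper rect in riser frame ((-0.04221498221158981, -0.07883130759000778), (0.2227955013513565, 0.14521107077598572), 89.94207000732422)
paper box [[-0.11490000039339066, -0.19020000100135803], [0.030300000682473183, -0.19030000269412994], [0.030500000342726707, 0.032499998807907104], [-0.11469999700784683, 0.032600000500679016]]
tape [0.6929 0.0879 0.1354]
tape [0.6928 0.0877 0.1353]
carton [ 0.7197 -0.204   0.1426]
carton [ 0.7195 -0.2039  0.1425]
bin [0.4886 0.3191 0.0416]
bin [0.489  0.3188 0.0415]
```

View pics/p2.png

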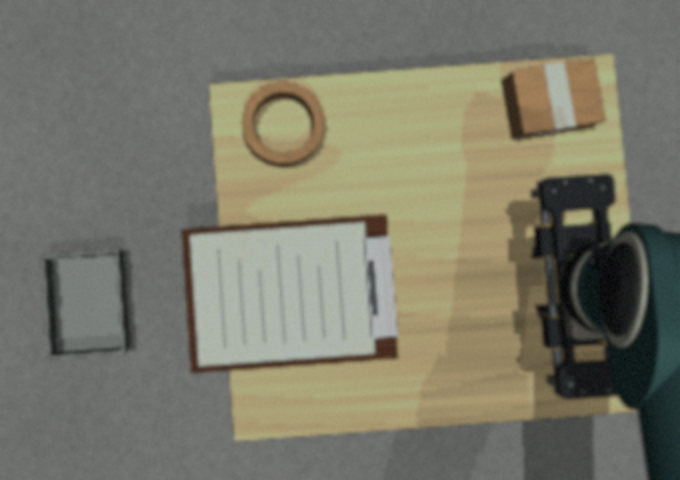

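Square with the edge: the clip back is at −0.190, which puts the plain end at +0.040. The bystanders haven't moved and the arm is clear, so I'll hand in.

```bash
python3 -c "
from station import env
print(env.close_job())"
```

```text
the job is handed in; nothing more can be done
None
```

I pushed the clipboard flat along the riser from its clip end, using both fingertips held parallel to the left-hand edge. Its plain end now sticks out about 40 mm past that edge, and I've handed the job in. No verdict was reported.

- **Overhang:** the back of the clip measures 190 mm inside the edge, which puts the plain end 40 mm past it. The front of the paper measures 32.5 mm past; allowing about 7 mm for the board's bare margin, which I judged from the picture, agrees with that.
- **Squareness:** the board is within about 0.002 rad of square to the edge in the last picture.
- **Bystanders:** the tape, carton and bin shifted by less than 1 mm in the before-and-after depth readings.
- **Arm:** it was lifted clear and touching nothing, and the job took about 5.5 s.

No check failed. The only differences were 2 to 3 mm between camera views, which is about the stated calibration error.

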